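# Show the dry finish sample under the bench lens

### The job

Set up the bench lens by laying the lens bar across the two posts of the viewing stand, both ends fully down in their saddles, and let go of it. Then, from the drying rack, take the dry sample slip, the only one that stands with its notched end up (the two standing notched end down are still wet: leave them as they stand), gripping it by its notched, labelled half, and hold its other half centred under the lens, level, label side up, about halfway between the base plate and the lens and touching neither stand nor bar. Finish while still holding it there, and do not knock the other loose things about.

Things in the scene. Friction and masses are not known exactly. Their poses are not given: they have to be found in the camera images.
- slip: dry sample slip: plain metal plate 130 x 46 x 5 mm, about 60 g, notched end on top in the rack. Origin: centre of its underside. +x along its length to the notched end (x = 65 mm), +y across, +z out of the label side (at z = 5 mm). A notch 13 mm long, 12 mm wide is cut from the +x, -y corner; a blank paper label at x = 18 to 44 mm.
- slip_grip (a point): middle of the dry slip's notched half, 27 mm from the notched end, mid thickness: a good place to grip, fingers closing across the 46 mm width. Axes as slip.
- slip_spot (a point): the sample spot on the dry slip's label side: middle of the un-notched half, 30 mm from the square end and 73 mm from slip_grip; this point belongs under the lens. Axes as slip.
- wet_slip_a: wet slip, the same plate as the dry one but standing with its notched end down and square end up in another place of the rack. Origin: centre of its underside; here +x runs up the slope to the square end, +z out of the label side. Not to be moved.
- wet_slip_b: the other wet slip, standing like wet_slip_a. Not to be moved.
- rack: fixed plywood drying rack, 112 (x) x 240 (y) mm; origin: centre of its underside. Three slips stand along its y about 80 mm apart in any order, leaning at 32 deg to the level: foot at -x behind a 12 mm lip, top at +x, label side to -x and up. The rest ends 72 mm up the slope: the top 58 mm of a slip stand free, tops 96 mm above the table. 9 mm dividers at the foot.
- stand: fixed viewing stand; origin: centre of its underside. Dark base plate 100 (x) x 230 (y) x 8 mm; two metal posts, 50 mm deep in x, with heads whose inner faces are at y = -58 and 58 mm. On each head an open-topped saddle: floor 100 mm above the table, 35 mm wide in x, cheeks 12 mm high, open to the inside, closed at the outer end (y = -99 and 99 mm).
- stand_seat (a point): point midway between the two saddle floors, 100 mm above the table: the lens bar's origin belongs here, bar along the stand's y. Axes as stand.
- stand_mid (a point): point straight below stand_seat, halfway between base plate and seated lens, 54 mm above the table. Axes as stand.
- stool_leg (a point): foot of the leg, nearest the robot, of a tall stool that stands on the table: steel tube 28 mm thick, rising 750 mm and leaning 90 mm away (+x) at its top. Obstacle, solid: carry things round its robot side.
- black_leg (a point): foot, nearest the robot, of the black swivel stool that stands on the table to the right: 30 mm thick, upright to 210 mm height, from there slanting up and away to [0.62, -0.48] at 500 mm. Obstacle, solid; the seat is 700 mm up.
- lens_bar: lens bar, about 140 g, lying flat: metal bar 190 (y) x 27 (x) x 8 mm with a square black lens holder 54 x 54 x 16 mm and a clear 41 mm lens in its middle. Origin: centre of its underside, under the lens; +y along the bar, +z up. 4 mm of play all round in the saddles; either end may go in either saddle.
- lens_bar_grip (a point): middle of the lens holder, 10 mm above the bar's underside: take the holder across its 54 mm width in x (across the bar), from above.
- wax_tin: round brown wax tin, 70 mm wide, 30 mm high, standing about; bystander. Origin: centre of its underside.
- tape_1: roll of pale masking tape lying flat, 100 mm wide, 25 mm high; bystander. Origin: centre of its underside.
- brush_a: paint brush lying flat, 206 mm long, 15 mm high; bystander. Origin: centre of its underside.
- tape_measure: yellow pocket tape measure standing, 36 x 89 x 65 mm; bystander. Origin: centre of its underside.

How it is judged:
By the outcome, as a careful person would: the job done as asked, in the order asked, and still so for the second after the job is handed in, while the arm keeps its last pose, push and grip.
It also fails if it takes over 61 s, if anything falls off the work surface, if the arm or the gripper's body presses on something with over 40 N, if the wrist force passes 120 N, or if a joint passes its speed limit or range.

### The arm

A 6-joint arm with a two-finger parallel gripper is mounted at the origin on a cart in front of the work surface, level with it; the furniture and walls round the work are solid. World frame = base frame: x ahead of the robot, y to its left, z up, the work surface at z = 0. Lengths are in m, angles in rad, forces in N, time in s.
With the tool pointing down it reaches from about 0.325 to 0.775 m from the base axis. Payload 5.5 kg.
Tool frame: the origin (TCP) lies between the finger pads, 19 mm behind the fingertips; this is the grasp point; z points along the fingers, y is the line along which they close (so a half turn about z gives the same grasp; the last joint's range is limited). The gripper opens to 85 mm and grips with 20 to 120 N. Pads are 22 mm wide; open, the fingers measure 114 mm over their backs; the gripper's body (76 mm by 85 mm) begins 54 mm behind the grasp point. The pads swing forward as they close: fully open they stand 13 mm farther back than shut.
Start: joints at [1.066, 0.091, 1.231, -0, 1.82, -0.057], TCP at [0.26, 0.541, 0.25] pointing down, gripper open.
Joint ranges: [-2.87, 2.87], [-0.86, 2.18], [0.17, 2.46], [-1.51, 4.65], [0.06, 2.69], [-2.65, 2.65]. Speed limits (rad/s): [2.57, 2.57, 3.01, 3.14, 3.14, 3.14].

### API

Orientations are given as a 3x3 rotation matrix whose columns are the frame's x, y, z axes.
In Python, from station import state, camera, camera_params, finish_job gives the robot as it stands. The module is installed in compiled form; this text tells all that it offers.
- The arm moves only by the tool move_arm, never from a script. Its argument "deltas" is a list of rows, each an object with "rotation": the turn, a rotation vector about the tool's x, y, z in rad, a list of three; "travel": the shift along the tool's x, y, z in cm, a list of three; "gripper": the opening, from 0 (shut) to 1 (fully open). In form: [{"rotation": [rx, ry, rz], "travel": [x, y, z], "gripper": gripper}, ...]. A call has 1 to 12 rows; each row is the pose to reach, as a shift and turn from the pose commanded when the call began, along the tool's axes at that moment; what a row does not reach only later rows make up. A row lasts 1/12 s, in which the tool goes at most 41.7 mm and 7.16 degrees, less where a joint would pass 70% of its speed; a pose out of reach is approached as far as the arm can. A call with a gripper value outside its range is refused whole. The fingers move at their own pace and stop on an object; the grip force is fixed at half the most. Time passes only in rows, so rows that repeat a pose let the fingers close. It gives the time, the measured TCP pose, the force, the opening and the grip force at its end, in the units of the state.
- state(): the state, without advancing time (a new reading comes with each control period).
- camera(name): name is "scene" or "top" or "wrist"; returns the picture (420x560x3 uint8, red, green, blue); there is no depth.
- camera_params(name): a dict with "camera_matrix" (3x3 intrinsics, pixels), "eye" and "orientation" of the camera in the world; the wrist camera has in their place "tool_from_camera" (4x4, takes a point from camera to tool coordinates, whose origin is the TCP and whose axes are the flange's). Camera axes: x right, y up, looking along -z (the intrinsics and any distortion apply to the point x, -y, -z); pixel columns grow to the right and rows downward; lengths in m; the calibration is good to about 2 mm. The wrist camera is an equidistant fisheye: a pixel r from the principal point sees the ray r / f radians off the axis. A picture is of the moment at which its call begins: read the wrist's pose just before it. camera_params takes no time and is no camera call.
- finish_job(): hands the job in; it is judged then, once.
The state is a dict: "time": time; "qpos": joint angles; "qd": joint speeds; "joint_efforts": joint torques, N m; "eef_pos": TCP position; "tcp_rot": TCP orientation; "force": force on the tool from outside, world axes, zero at the start; "moment": the same for the moment, N m; "opening": finger opening in m; "grip_force": force on a finger pad.
Only numpy, scipy, OpenCV 4.12 (cv2) and the standard library are available. Lean on these libraries where they do the work, as an engineer would, in place of code of your own. Each camera call takes 0.05 s, during which the arm holds its last target. There are 200 camera calls.

## Working session

There is one attempt and no reset: what is moved stays moved. The work goes in short steps, Python scripts to look and compute and a tool call to move; the robot and the scene stay as the last step left them, time stands still between calls to the robot, and variables do not carry over. Pictures are saved under pics/ and viewed, at most 10 in all, crops included, and the job is handed in when it is done.

Besides the shell and the picture viewer there is one more tool, called after ">>>" by a JSON object that holds its "name" and its "arguments". move_arm: Moves the arm, as the interface text tells. Its arguments: {"type":"object","properties":{"deltas":{"type":"array","items":{"type":"object","properties":{"rotation":{"type":"array","items":{"type":"number"}},"travel":{"type":"array","items":{"type":"number"}},"gripper":{"type":"number"}}}}},"required":["deltas"]}

```bash
mkdir -p pics
python3 - <<'E'
from station import *
import cv2,numpy as np
for n in ("scene","top"):
    im=camera(n); cv2.imwrite(f"pics/{n}0.png",im[:,:,::-1])
    p=camera_params(n); print(n,{k:np.round(v,4).tolist() if not isinstance(v,str) else v for k,v in p.items()})
p=camera_params("wrist");print({k:np.round(v,4).tolist() for k,v in p.items()})
s=state();print(s['time'],s['eef_pos'],np.round(s['tcp_rot'],3).tolist(),s['opening'])
a=cv2.imread("pics/scene0.png");b=cv2.imread("pics/top0.png")
E
```

```text
scene {'camera_matrix': [[495.5862, 0.0, 277.8784], [0.0, 495.5862, 211.3046], [0.0, 0.0, 1.0]], 'eye': [0.0012, -1.095, 0.713], 'orientation': [[0.8972, 0.2094, -0.3889], [-0.4414, 0.3951, -0.8057], [-0.0151, 0.8945, 0.4469]]}
top {'camera_matrix': [[402.3964, 0.0, 281.7267], [0.0, 402.3964, 210.2534], [0.0, 0.0, 1.0]], 'eye': [0.4324, -0.0004, 1.1664], 'orientation': [[-0.0115, 0.9941, -0.1075], [-0.9998, -0.013, -0.0135], [-0.0148, 0.1073, 0.9941]]}
{'camera_matrix': [[325.1923, 0.0, 275.5095], [0.0, 325.1923, 213.2272], [0.0, 0.0, 1.0]], 'tool_from_camera': [[-0.0011, 0.9602, 0.2794, 0.0714], [1.0, 0.0011, -0.0, -0.0001], [-0.0003, 0.2794, -0.9602, -0.1238], [0.0, 0.0, 0.0, 1.0]]}
0.1 [0.25968558 0.54065182 0.24893663] [[-0.901, 0.433, -0.001], [0.433, 0.901, -0.002], [0.0, -0.002, -1.0]] 0.08539806508218208
```

View pics/scene0.png

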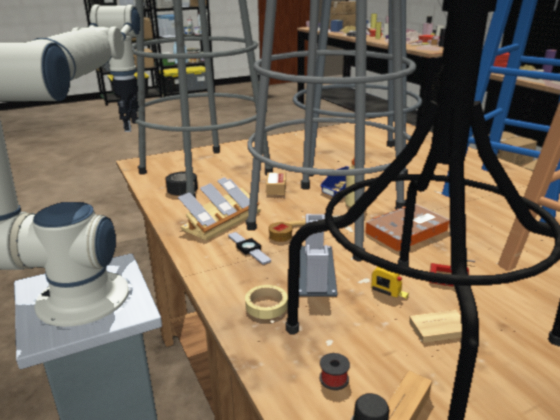

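View pics/top0.png

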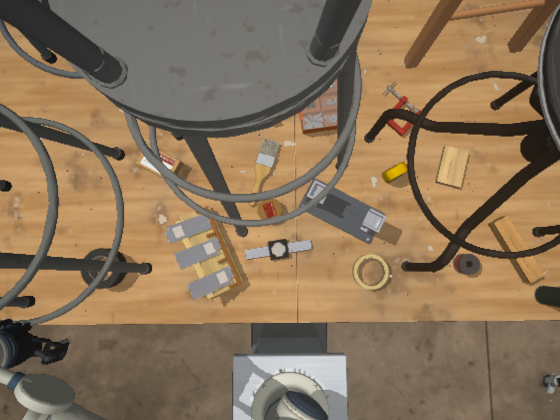

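The top view shows the rack at about (203,255), lens bar at (279,250), stand at (345,210), stool leg foot at (242,232), and black leg foot at (408,267). Next, enlarged crops.

Run:
```python
import cv2
b=cv2.imread("pics/top0.png");a=cv2.imread("pics/scene0.png")
cv2.imwrite("pics/topc.png",cv2.resize(b[165:310,155:415],None,fx=3.07,fy=3.07,interpolation=cv2.INTER_CUBIC))
cv2.imwrite("pics/scenec.png",cv2.resize(a[165:305,170:350],None,fx=4.2,fy=4.2,interpolation=cv2.INTER_CUBIC))
```

```text
(no output)
```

View pics/topc.png

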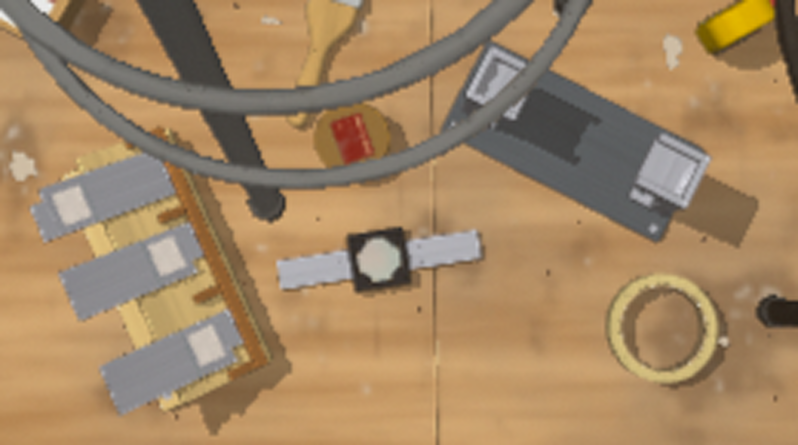

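View pics/scenec.png

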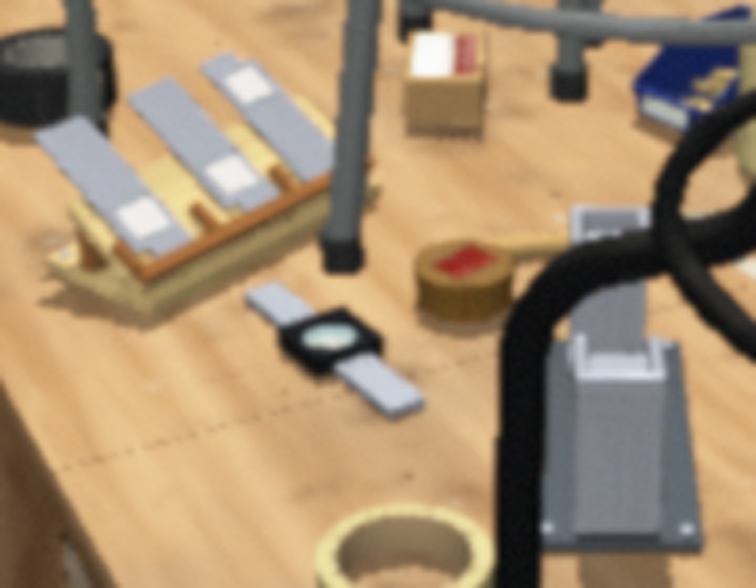

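```bash
cat > h.py <<'E'
import numpy as np,cv2
from station import *
def ray(name,px,pose=None):
    """eye, unit directions (N,3) of pixels; pose=(R,p) of the tool for the wrist"""
    p=camera_params(name);K=np.array(p['camera_matrix']);px=np.atleast_2d(px).astype(float)
    u=(px-K[:2,2])/K[0,0]
    if name=='wrist':
        r=np.linalg.norm(u,axis=1)+1e-12
        d=np.c_[u*(np.sin(r)/r)[:,None],np.cos(r)]*[1,-1,-1]
        T=np.array(p['tool_from_camera']);R,t=pose
        return R@T[:3,3]+t,d@(R@T[:3,:3]).T
    d=np.c_[u,np.ones(len(u))]*[1,-1,-1]; d/=np.linalg.norm(d,axis=1)[:,None]
    return np.array(p['eye']),d@np.array(p['orientation']).T
def plane(name,px,z,pose=None):
    e,d=ray(name,px,pose);return e+d*((z-e[2])/d[:,2])[:,None]
def tri(views):
    """least squares point from (eye,dir) list; returns point, max miss"""
    A=np.zeros((3,3));b=np.zeros(3)
    for e,d in views:
        P=np.eye(3)-np.outer(d,d);A+=P;b+=P@e
    x=np.linalg.solve(A,b);return x,max(np.linalg.norm((np.eye(3)-np.outer(d,d))@(x-e)) for e,d in views)
def project(name,X,pose=None):
    p=camera_params(name);K=np.array(p['camera_matrix']);X=np.atleast_2d(X)
    if name=='wrist':
        T=np.array(p['tool_from_camera']);R,t=pose;Q=R@T[:3,:3];e=R@T[:3,3]+t
    else: Q=np.array(p['orientation']);e=np.array(p['eye'])
    c=(X-e)@Q*[1,-1,-1]
    if name=='wrist':
        r=np.linalg.norm(c[:,:2],axis=1);th=np.arctan2(r,c[:,2]);u=c[:,:2]*(th/r)[:,None]
    else:u=c[:,:2]/c[:,2:]
    return u*K[0,0]+K[:2,2]
def pose():
    s=state();return np.array(s['tcp_rot']),np.array(s['eef_pos'])
def snap(tag):
    p=pose();im=camera('wrist')[:,:,::-1].copy();cv2.imwrite(f'pics/{tag}.png',im);np.savez(f'pics/{tag}.npz',R=p[0],p=p[1]);return im,p
def delta(Rt,pt,rel=None):
    """travel cm and rotvec from the current measured pose to target"""
    from scipy.spatial.transform import Rotation as Ro
    R,p=rel or pose();return np.round(R.T@(np.array(pt)-p)*100,2),np.round(Ro.from_matrix(R.T@Rt).as_rotvec(),3)
E
python3 - <<'E'
from h import *
c=lambda x,y:(155+x/3.07,165+y/3.07)
T=dict(bar=(379,260),barL=(280,275),barR=(480,245),leg=(267,208),black=(770,312),tapec=(665,330),waxt=(352,137),baseN=(655,240),baseFL=(450,125),baseF2=(490,42),baseR=(708,155))
for k,v in T.items(): print(k,np.round(plane('top',c(*v),0.0),3)[0])
for k,v,z in [('dryTopL',(33,205),.096),('dryTopR',(45,240),.096),('dryFootL',(165,152),.02),('label',(70,205),.085),('sadL',(500,85),.1),('sadR',(672,170),.1)]:print(k,np.round(plane('top',c(*v),z),3)[0])
print('leftleg',plane('top',(148,268),0),'tall ring near, z?')
# ring height: near point in top (269,225); scene lower ring front lowest (~330,172)
for z in (.2,.25,.3,.35,.4):print(z,plane('top',(265,226),z)[0].round(3),project('scene',plane('top',(265,226),z)).round(0),'wide pt',project('scene',plane('top',(72,250),z)))
E
```

```text
bar [0.444 0.026 0.   ]
barL [0.431 0.119 0.   ]
barR [ 0.457 -0.069  0.   ]
leg [0.494 0.131 0.   ]
black [ 0.392 -0.338  0.   ]
tapec [ 0.376 -0.24   0.   ]
waxt [0.561 0.051 0.   ]
baseN [ 0.46  -0.233  0.   ]
baseFL [ 0.571 -0.043  0.   ]
baseF2 [ 0.651 -0.082  0.   ]
baseR [ 0.539 -0.286  0.   ]
dryTopL [0.494 0.325 0.096]
dryTopR [0.464 0.314 0.096]
dryFootL [0.547 0.225 0.02 ]
label [0.495 0.295 0.085]
sadL [ 0.594 -0.083  0.1  ]
sadR [ 0.518 -0.23   0.1  ]
leftleg [[0.39599614 0.40311333 0.        ]] tall ring near, z?
0.2 [0.499 0.053 0.2  ] [[259. 175.]] wide pt [[189.27938579 132.12125118]]
0.25 [0.496 0.051 0.25 ] [[257. 158.]] wide pt [[190.027057   119.86394745]]
0.3 [0.492 0.048 0.3  ] [[256. 141.]] wide pt [[190.81575313 106.93408229]]
0.35 [0.489 0.045 0.35 ] [[254. 122.]] wide pt [[191.64894599  93.27473875]]
0.4 [0.485 0.042 0.4  ] [[253. 104.]] wide pt [[192.53051052  78.82239116]]
```

Run:
```python
from h import *
c=lambda x,y:(155+x/3.07,165+y/3.07)
pts=[(60,50),(170,160),(300,183),(430,150),(540,60),(590,0)]
for z in (.24,.28,.32,.45):
    w=plane('top',[c(*p) for p in pts],z);A=np.c_[2*w[:,:2],np.ones(len(w))];s=np.linalg.lstsq(A,(w[:,:2]**2).sum(1),rcond=None)[0];r=np.sqrt(s[2]+s[0]**2+s[1]**2)
    th=np.linspace(0,2*np.pi,9);ring=np.c_[s[0]+r*np.cos(th),s[1]+r*np.sin(th),0*th+z]
    print(z,s[:2].round(3),r.round(3),w[3:].round(3).tolist()); print(project('scene',ring).round(0).tolist())
s=state();print(s['qpos'])
```

```text
0.24 [0.731 0.074] 0.23 [[0.524, -0.019, 0.24], [0.591, -0.103, 0.24], [0.637, -0.142, 0.24]]
[[392.0, 134.0], [345.0, 123.0], [291.0, 125.0], [254.0, 138.0], [255.0, 159.0], [306.0, 174.0], [376.0, 172.0], [409.0, 153.0], [392.0, 134.0]]
0.28 [0.718 0.071] 0.22 [[0.52, -0.018, 0.28], [0.584, -0.099, 0.28], [0.628, -0.136, 0.28]]
[[388.0, 122.0], [342.0, 113.0], [290.0, 115.0], [253.0, 127.0], [254.0, 145.0], [304.0, 159.0], [371.0, 157.0], [404.0, 140.0], [388.0, 122.0]]
0.32 [0.705 0.068] 0.21 [[0.516, -0.017, 0.32], [0.578, -0.094, 0.32], [0.619, -0.13, 0.32]]
[[383.0, 110.0], [339.0, 102.0], [288.0, 104.0], [252.0, 115.0], [253.0, 131.0], [301.0, 144.0], [366.0, 141.0], [399.0, 126.0], [383.0, 110.0]]
0.45 [0.663 0.057] 0.178 [[0.503, -0.015, 0.45], [0.555, -0.08, 0.45], [0.591, -0.11, 0.45]]
[[368.0, 68.0], [328.0, 63.0], [282.0, 64.0], [249.0, 72.0], [250.0, 82.0], [292.0, 90.0], [350.0, 88.0], [380.0, 79.0], [368.0, 68.0]]
[ 1.06629630e+00  9.18117673e-02  1.23178385e+00  5.74324594e-06
  1.81978044e+00 -5.66992694e-02]
```

Run:
```python
from h import *
# black ring centre from both views
e1,d1=ray('top',(497,164));e2,d2=ray('scene',(444,216))
print(tri([(e1,d1[0]),(e2,d2[0])]))
for z in (.2,.3,.35,.4,.45):
    w=plane('top',[(409,170),(430,230),(432,100),(497,255),(497,73)],z);A=np.c_[2*w[:,:2],np.ones(5)];s=np.linalg.lstsq(A,(w[:,:2]**2).sum(1),rcond=None)[0];r=np.sqrt(s[2]+s[0]**2+s[1]**2)
    th=np.linspace(0,2*np.pi,60);ring=np.c_[s[0]+r*np.cos(th),s[1]+r*np.sin(th),0*th+z];q=project('scene',ring)
    print(z,s[:2].round(3),r.round(3),'scene bbox',q.min(0).round(),q.max(0).round(),w[0].round(3))
```

```text
(array([ 0.63552107, -0.47803029,  0.27781437]), np.float64(0.011239700000862671))
0.2 [ 0.644 -0.517] 0.227 scene bbox [331. 209.] [587. 343.] [ 0.631 -0.298  0.2  ]
0.3 [ 0.622 -0.464] 0.203 scene bbox [321. 167.] [549. 265.] [ 0.611 -0.267  0.3  ]
0.35 [ 0.611 -0.437] 0.191 scene bbox [315. 144.] [530. 226.] [ 0.6   -0.252  0.35 ]
0.4 [ 0.6  -0.41] 0.18 scene bbox [310. 122.] [511. 188.] [ 0.59  -0.236  0.4  ]
0.45 [ 0.589 -0.384] 0.168 scene bbox [304.  98.] [492. 151.] [ 0.58  -0.221  0.45 ]
```

>>> {"name": "move_arm", "arguments": {"deltas": [{"rotation":[0,0,0],"travel":[0,0,-10],"gripper":1},{"rotation":[0,0,0],"travel":[0,0,-10],"gripper":1},{"rotation":[0,0,0],"travel":[0,0,-10],"gripper":1}]}}

```text
time: 0.35
eef_pos: [0.2597, 0.5407, 0.3548]
tcp_rot: [[-0.901, 0.433, 0.002], [0.433, 0.901, 0.004], [-0.0, 0.005, -1.0]]
force: [0.1, 1.0, 2.2]
opening: 0.0855
grip_force: 0.0
```

>>> {"name": "move_arm", "arguments": {"deltas": [{"rotation":[0,0,0.08],"travel":[-2.0,-3.7,0],"gripper":1},{"rotation":[0,0,0.16],"travel":[-3.9,-7.4,0],"gripper":1},{"rotation":[0,0,0.24],"travel":[-5.8,-11.0,0],"gripper":1},{"rotation":[0,0,0.32],"travel":[-7.7,-14.7,0],"gripper":1},{"rotation":[0,0,0.4],"travel":[-9.6,-18.4,0],"gripper":1},{"rotation":[0,0,0.48],"travel":[-11.6,-22,0],"gripper":1},{"rotation":[0,0,0.56],"travel":[-13.5,-25.7,0],"gripper":1},{"rotation":[0,0,0.65],"travel":[-17.5,-28.0,2],"gripper":1},{"rotation":[0,0,0.74],"travel":[-21.5,-30.5,4],"gripper":1},{"rotation":[0,0,0.83],"travel":[-25.5,-33,6],"gripper":1},{"rotation":[0,0,0.91],"travel":[-29.5,-36,8],"gripper":1},{"rotation":[0,0,0.98],"travel":[-33.3,-38.5,10],"gripper":1}]}}

```text
time: 1.35
eef_pos: [0.3714, 0.0858, 0.2679]
tcp_rot: [[-0.139, 0.99, 0.0], [0.99, 0.139, 0.0], [0.0, 0.001, -1.0]]
force: [0.6, 1.3, 0.7]
opening: 0.0855
grip_force: 0.0
```

Run:
```python
from h import *
im,p=snap('w1');print(p)
```

```text
(array([[-1.38554144e-01,  9.90354738e-01,  4.91987875e-04],
       [ 9.90354859e-01,  1.38554103e-01,  1.16955215e-04],
       [ 4.76602129e-05,  5.03447212e-04, -9.99999872e-01]]), array([0.37137583, 0.0858299 , 0.26789154]))
```

View pics/w1.png

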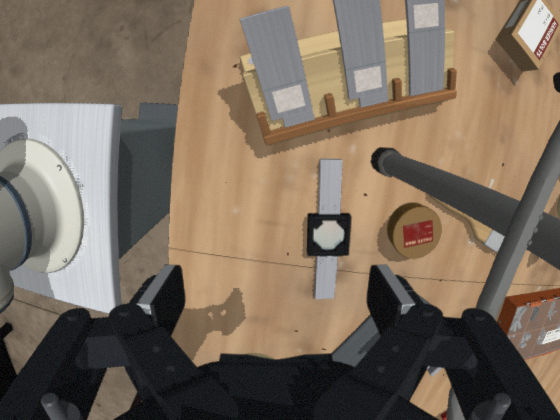

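The wrist view shows the bar at (328,234), rack slips at the top (dry one's label at (427,15)), and stool leg foot at (385,160). I'm moving right to see the stand.

>>> {"name": "move_arm", "arguments": {"deltas": [{"rotation":[0,0,0],"travel":[-4,0.5,0],"gripper":1},{"rotation":[0,0,0],"travel":[-8,1,0],"gripper":1},{"rotation":[0,0,0],"travel":[-12,1,0],"gripper":1},{"rotation":[0,0,0],"travel":[-16,1,0],"gripper":1},{"rotation":[0,0,0],"travel":[-16,1,0],"gripper":1}]}}

```text
time: 1.82
eef_pos: [0.4037, -0.0751, 0.2675]
tcp_rot: [[-0.134, 0.991, -0.002], [0.991, 0.134, -0.002], [-0.002, -0.002, -1.0]]
force: [-0.2, 0.5, -0.8]
opening: 0.0851
grip_force: 0.0
```

Run:
```python
from h import *
im,p=snap('w2');print(p[1])
```

```text
[ 0.40369699 -0.07511638  0.2675317 ]
```

View pics/w2.png

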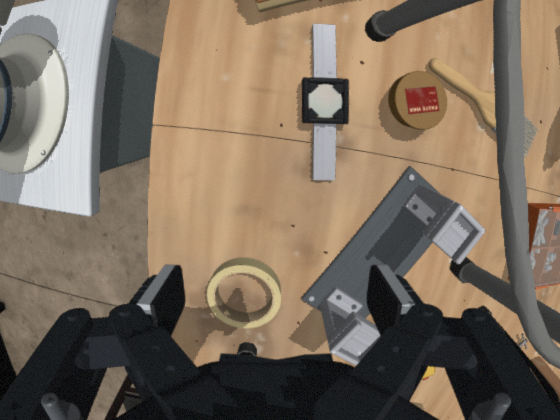

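The stand is now visible: saddles at (456,233) and (345,340), bar holder at (325,101). One more view, further right.

>>> {"name": "move_arm", "arguments": {"deltas": [{"rotation":[0,0,0],"travel":[-4,0,-2],"gripper":1},{"rotation":[0,0,0],"travel":[-8,0,-4],"gripper":1},{"rotation":[0,0,0],"travel":[-10,0,-4],"gripper":1},{"rotation":[0,0,0],"travel":[-10,0,-4],"gripper":1}]}}

```text
time: 2.2
eef_pos: [0.4187, -0.1706, 0.3093]
tcp_rot: [[-0.14, 0.99, 0.001], [0.99, 0.14, -0.002], [-0.002, 0.0, -1.0]]
force: [0.6, 0.6, 0.6]
opening: 0.0852
grip_force: 0.0
```

Run:
```python
from h import *
im,p=snap('w3');print(p[1])
w2=cv2.imread('pics/w2.png')
a=cv2.resize(w2[150:380,290:500],(390,427),interpolation=cv2.INTER_CUBIC)
c0=(project('wrist',[[.556,-.157,.1]],p)[0]).astype(int);print(c0)
x0=max(c0[0]-105,0);y0=max(c0[1]-115,0);b=im[y0:y0+230,x0:x0+210];print(x0,y0,b.shape)
b=cv2.resize(b,None,fx=390/210,fy=390/210,interpolation=cv2.INTER_CUBIC)
h=max(a.shape[0],b.shape[0]);o=np.zeros((h,a.shape[1]+b.shape[1],3),np.uint8);o[:a.shape[0],:a.shape[1]]=a;o[:b.shape[0],a.shape[1]:]=b
cv2.imwrite('pics/cmp.png',o)
```

```text
[ 0.41867435 -0.17062043  0.30931784]
[400 195]
295 80 (230, 210, 3)
```

View pics/cmp.png

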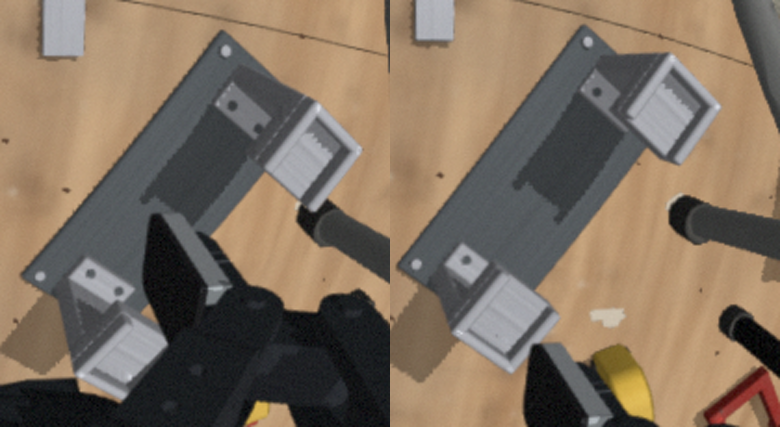

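```bash
cat > m.py <<'E'
from h import *
V={}
for t in('w1','w2','w3'):
    z=np.load(f'pics/{t}.npz');V[t]=(z['R'],z['p'])
def r(t,px):
    e,d=ray('wrist',px,V[t]);return e,d[0]
s=390/210
c2=lambda x,y:(290+x/s,150+y/s)
c3=lambda x,y:(295+(x-390)/s,80+y/s)
P=dict(fT=((318,100),(673,55)),fR=((360,153),(718,103)),fB=((313,210),(680,163)),
 nT=((125,308),(495,265)),nR=((170,350),(556,318)),nB=((125,400),(515,372)),nL=((78,360),(453,325)),b1=((226,50),(588,42)),b2=((40,277),(417,265)))
W={}
for k,(a,b) in P.items():
    W[k],m=tri([r('w2',c2(*a)),r('w3',c3(*b))]);pl=plane('wrist',c3(*b),.008 if k[0]=='b' else .112,V['w3'])[0]
    print(k,W[k].round(4),round(m,4),'plane',pl.round(4))
for t in('w1','w2'):
    im=cv2.imread(f'pics/{t}.png');hsv=cv2.cvtColor(im,cv2.COLOR_BGR2HSV)
    c=project('wrist',[[.444,.026,.01]],V[t])[0];roi=np.zeros(im.shape[:2],np.uint8);x,y=c.astype(int);roi[max(y-95,0):y+95,x-40:x+42]=255
    dark=((hsv[...,2]<60)*255).astype(np.uint8)&roi
    met=((hsv[...,1]<45)&(hsv[...,2]>110)).astype(np.uint8)*255&roi
    for n,mk in(('dark',dark),('met',met)):
        cs=sorted(cv2.findContours(mk,cv2.RETR_EXTERNAL,cv2.CHAIN_APPROX_NONE)[0],key=cv2.contourArea)[-3:]
        for q in cs:
            if cv2.contourArea(q)>150:
                R=cv2.minAreaRect(q);print(t,n,np.round(R[0],1),np.round(R[1],1),round(R[2],1),cv2.contourArea(q),cv2.boxPoints(R).round(1).tolist())
E
python3 m.py
```

```text
fT [ 0.5912 -0.0523  0.1049] 0.0001 plane [ 0.5873 -0.0533  0.112 ]
fR [ 0.6182 -0.0743  0.1218] 0.0 plane [ 0.6248 -0.0735  0.112 ]
fB [ 0.6061 -0.1147  0.1107] 0.0003 plane [ 0.6056 -0.1145  0.112 ]
nT [ 0.5095 -0.1969  0.0942] 0.0017 plane [ 0.5025 -0.1921  0.112 ]
nR [ 0.552 -0.226  0.096] 0.0024 plane [ 0.5477 -0.2198  0.112 ]
nB [ 0.5295 -0.2612  0.1062] 0.0032 plane [ 0.5306 -0.2582  0.112 ]
nL [ 0.4904 -0.2389  0.0942] 0.0007 plane [ 0.4854 -0.2317  0.112 ]
b1 [ 0.573  -0.0453  0.0069] 0.0 plane [ 0.5727 -0.0454  0.008 ]
b2 [ 0.4733 -0.2294  0.0104] 0.0004 plane [ 0.4741 -0.23    0.008 ]
w1 dark [328.5 234. ] [42. 43.] 90.0 1660.0 [[307.0, 213.0], [350.0, 213.0], [350.0, 255.0], [307.0, 255.0]]
w1 met [328.  234.4] [26.8 28.4] 48.8 606.0 [[308.5, 233.6999969482422], [329.8999938964844, 215.0], [347.5, 235.1999969482422], [326.1000061035156, 253.89999389648438]]
w1 met [325.6 277. ] [20.2 43.4] 4.1 791.5 [[313.8999938964844, 297.8999938964844], [317.0, 254.60000610351562], [337.20001220703125, 256.1000061035156], [334.1000061035156, 299.3999938964844]]
w1 met [330. 186.] [54. 22.] 90.0 1128.0 [[319.0, 159.0], [341.0, 159.0], [341.0, 213.0], [319.0, 213.0]]
w2 dark [324.5 100.5] [45. 45.] 90.0 1954.5 [[302.0, 78.0], [347.0, 78.0], [347.0, 123.0], [302.0, 123.0]]
w2 met [324.8 100.3] [32.5 31.8] 45.0 804.5 [[302.0, 100.0], [324.5, 77.5], [347.5, 100.5], [325.0, 123.0]]
w2 met [324.   50.5] [53.5 23. ] 88.8 1158.5 [[311.8999938964844, 24.0], [335.0, 23.600000381469727], [336.1000061035156, 77.0], [313.0, 77.5]]
w2 met [324.1 151.8] [22.8 56.3] 2.0 1190.5 [[311.79998779296875, 179.60000610351562], [313.70001220703125, 123.30000305175781], [336.5, 124.0999984741211], [334.6000061035156, 180.39999389648438]]
```

```bash
cat >> m.py <<'E'
print('---')
for n,a,b,z in(('hold',(328.5,234),(324.5,100.5),.014),('far',(330,159),(323.4,23.8),.008),('near',(324,298.6),(323.2,180),.008)):
    x,m=tri([r('w1',a),r('w2',b)]);print(n,x.round(4),round(m,4),plane('wrist',a,z,V['w1'])[0].round(4),plane('wrist',b,z,V['w2'])[0].round(4))
E
python3 m.py|sed -n '/---/,$p'
```

```text
---
hold [0.4467 0.0276 0.0074] 0.0002 [0.4455 0.0299 0.014 ] [0.4456 0.0271 0.014 ]
far [0.4325 0.1214 0.0065] 0.0005 [0.4318 0.1215 0.008 ] [0.4329 0.1211 0.008 ]
near [ 0.4597 -0.0669  0.0069] 0.0001 [ 0.4595 -0.0662  0.008 ] [ 0.4594 -0.0667  0.008 ]
```

```bash
cat > ring.py <<'E'
from m import *
print('====')
for z,c,rr in((.24,(.731,.074),.23),(.28,(.718,.071),.22),(.45,(.663,.057),.178)):
    th=np.radians([150,165,180,195,210,225,235]);X=np.c_[c[0]+rr*np.cos(th),c[1]+rr*np.sin(th),0*th+z]
    for t in V: print(z,t,project('wrist',X,V[t]).round(0).tolist())
for t in V:
    im=cv2.imread(f'pics/{t}.png')
    for y in (60,110,160,210,260):
        row=im[y,400:].astype(int);g=(row.max(1)-row.min(1)<22)&(row.max(1)<150)&(row.max(1)>60)
        run=np.flatnonzero(np.diff(np.r_[0,g,0]));print(t,y,[(int(a+400),int(b+400)) for a,b in zip(run[::2],run[1::2]) if b-a>9])
E
python3 ring.py|sed -n '/====/,$p'
```

```text
====
0.24 w1 [[557.0, 131.0], [515.0, 211.0], [476.0, 299.0], [452.0, 369.0], [447.0, 416.0], [456.0, 442.0], [468.0, 452.0]]
0.24 w2 [[520.0, -100.0], [500.0, -56.0], [492.0, 22.0], [492.0, 128.0], [500.0, 230.0], [513.0, 301.0], [526.0, 331.0]]
0.24 w3 [[466.0, -153.0], [446.0, -127.0], [440.0, -81.0], [450.0, -12.0], [473.0, 72.0], [502.0, 151.0], [522.0, 193.0]]
0.28 w1 [[599.0, 150.0], [553.0, 243.0], [505.0, 339.0], [472.0, 409.0], [461.0, 451.0], [468.0, 473.0], [479.0, 480.0]]
0.28 w2 [[552.0, -121.0], [537.0, -78.0], [535.0, 8.0], [538.0, 133.0], [539.0, 252.0], [545.0, 328.0], [554.0, 356.0]]
0.28 w3 [[483.0, -175.0], [465.0, -152.0], [462.0, -107.0], [476.0, -35.0], [504.0, 59.0], [535.0, 151.0], [554.0, 198.0]]
0.45 w1 [[857.0, 396.0], [760.0, 548.0], [638.0, 635.0], [558.0, 659.0], [524.0, 657.0], [520.0, 645.0], [527.0, 635.0]]
0.45 w2 [[791.0, -218.0], [853.0, -170.0], [951.0, 6.0], [949.0, 313.0], [828.0, 502.0], [742.0, 551.0], [716.0, 552.0]]
0.45 w3 [[598.0, -306.0], [600.0, -309.0], [640.0, -286.0], [728.0, -203.0], [822.0, -20.0], [834.0, 181.0], [812.0, 264.0]]
w1 60 [(408, 444)]
w1 110 []
w1 160 [(400, 415), (543, 560)]
w1 210 [(521, 543)]
w1 260 [(499, 521)]
w2 60 [(497, 521)]
w2 110 [(499, 524)]
w2 160 [(503, 524)]
w2 210 [(403, 456), (505, 528)]
w2 260 [(400, 417), (510, 533)]
w3 60 [(476, 496), (500, 511)]
w3 110 [(400, 445), (493, 512)]
w3 160 [(400, 432), (512, 535)]
w3 210 [(535, 560)]
w3 260 []
```

```bash
cat >> h.py <<'E'
def tool(xh,phi):
    """tool frame: level x direction xh, top leaning toward -xh by phi"""
    xh=np.r_[xh,0]/np.linalg.norm(xh);u=np.array([0,0,1.]);z=-np.cos(phi)*u+np.sin(phi)*xh;x=np.cos(phi)*xh+np.sin(phi)*u
    return np.c_[x,np.cross(z,x),z]
E
python3 - <<'E'
from h import *
R=tool((-.1447,.9895),.3)
for p in((.40,-.03,.2),(.446,.0272,.09),(.446,.0272,.02)):print(delta(R,p))
E
```

```text
(array([13.99,  0.13, 10.87]), array([ 0.   ,  0.299, -0.004]))
(array([19.  ,  5.5 , 21.87]), array([ 0.   ,  0.299, -0.004]))
(array([19.  ,  5.5 , 28.87]), array([ 0.   ,  0.299, -0.004]))
```

>>> {"name": "move_arm", "arguments": {"deltas": [{"rotation":[0,0.06,0],"travel":[3.5,0,2],"gripper":1},{"rotation":[0,0.12,0],"travel":[7,0,4.5],"gripper":1},{"rotation":[0,0.2,0],"travel":[10.5,0.1,7],"gripper":1},{"rotation":[0,0.3,0],"travel":[14,0.1,9.5],"gripper":1},{"rotation":[0,0.3,0],"travel":[16,2.5,12],"gripper":1},{"rotation":[0,0.3,0],"travel":[18,4.5,15],"gripper":1},{"rotation":[0,0.3,0],"travel":[19,5.5,18],"gripper":1},{"rotation":[0,0.3,0],"travel":[19,5.5,21],"gripper":1},{"rotation":[0,0.3,0],"travel":[19,5.5,21.8],"gripper":1},{"rotation":[0,0.3,0],"travel":[19,5.5,21.8],"gripper":1}]}}

```text
time: 3.08
eef_pos: [0.4431, 0.0296, 0.0879]
tcp_rot: [[-0.137, 0.989, -0.049], [0.945, 0.145, 0.294], [0.298, -0.006, -0.955]]
force: [0.5, -0.1, -0.4]
opening: 0.0855
grip_force: 0.0
```

Run:
```python
from h import *
im,p=snap('w4');print(p[1])
hsv=cv2.cvtColor(im,cv2.COLOR_BGR2HSV)
print(project('wrist',[[.446,.0272,.016],[.4325,.1214,.008],[.4597,-.0669,.008]],p).round(0))
R=tool((-.1447,.9895),.3);print(delta(R,(.446,.0272,.02)),state()['force'])
```

```text
[0.4430686  0.02963182 0.08793623]
[[281. 271.]
 [281. 131.]
 [280. 392.]]
(array([-2.28,  0.14,  6.67]), array([-0.002, -0.001, -0.001])) [-0.59007578  0.27317279  0.43625282]
```

View pics/w4.png

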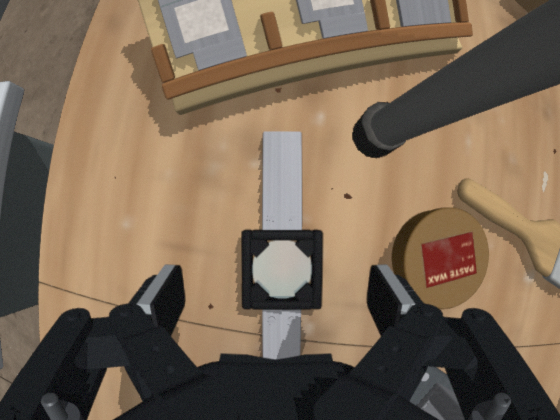

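The wrist view shows the bar holder centred at (282,270), as predicted (281,271). Descending and gripping.

>>> {"name": "move_arm", "arguments": {"deltas": [{"rotation":[0,0,0],"travel":[-0.7,0.1,2.2],"gripper":1},{"rotation":[0,0,0],"travel":[-1.5,0.1,4.4],"gripper":1},{"rotation":[0,0,0],"travel":[-2.1,0.1,6],"gripper":1},{"rotation":[0,0,0],"travel":[-2.3,0.1,6.7],"gripper":1},{"rotation":[0,0,0],"travel":[-2.3,0.1,6.7],"gripper":0.8},{"rotation":[0,0,0],"travel":[-2.3,0.1,6.7],"gripper":0.65},{"rotation":[0,0,0],"travel":[-2.3,0.1,6.7],"gripper":0.3},{"rotation":[0,0,0],"travel":[-2.3,0.1,6.7],"gripper":0.3},{"rotation":[0,0,0],"travel":[-2.3,0.1,6.7],"gripper":0.3},{"rotation":[0,0,0],"travel":[-2.3,0.1,6.7],"gripper":0.3}]}}

```text
time: 3.97
eef_pos: [0.4484, 0.0253, 0.0227]
tcp_rot: [[-0.137, 0.99, -0.038], [0.946, 0.142, 0.292], [0.294, 0.004, -0.956]]
force: [-1.0, -1.4, 6.7]
opening: 0.0521
grip_force: 63.9
```

Run:
```python
from h import *
R,p=pose();np.savez('grip.npz',R=R,p=p)
print([delta(R,q) for q in((.448,.025,.10),(.448,.025,.17),(.43,-.10,.19))])
```

```text
[(array([ 2.25, -0.01, -7.39]), array([0., 0., 0.])), (array([  4.31,   0.02, -14.08]), array([0., 0., 0.])), (array([ -6.68,  -3.53, -19.57]), array([0., 0., 0.]))]
```

>>> {"name": "move_arm", "arguments": {"deltas": [{"rotation":[0,0,0],"travel":[0.6,0,-2],"gripper":0.3},{"rotation":[0,0,0],"travel":[1.3,0,-4.5],"gripper":0.3},{"rotation":[0,0,0],"travel":[2.3,0,-7.5],"gripper":0.3},{"rotation":[0,0,0],"travel":[3.3,0,-10.8],"gripper":0.3},{"rotation":[0,0,0],"travel":[4.3,0,-14],"gripper":0.3},{"rotation":[0,0,0],"travel":[2,-0.8,-15.5],"gripper":0.3},{"rotation":[0,0,0],"travel":[-1,-1.7,-17],"gripper":0.3},{"rotation":[0,0,0],"travel":[-4,-2.6,-18.3],"gripper":0.3},{"rotation":[0,0,0],"travel":[-6.7,-3.5,-19.6],"gripper":0.3},{"rotation":[0,0,0],"travel":[-6.7,-3.5,-19.6],"gripper":0.3}]}}

```text
time: 4.8
eef_pos: [0.4292, -0.1044, 0.1888]
tcp_rot: [[-0.132, 0.99, -0.039], [0.947, 0.138, 0.289], [0.292, 0.001, -0.956]]
force: [1.0, 0.0, -1.2]
opening: 0.052
grip_force: 63.3
```

```bash
cat > st.py <<'E'
from h import *
from scipy.spatial.transform import Rotation as Ro
g=np.load('grip.npz');yaw=np.degrees(np.arctan2(g['R'][1,0],g['R'][0,0]))
RS=Ro.from_euler('z',61.6-yaw,degrees=True).as_matrix()@g['R']
E
python3 - <<'E'
from st import *
s=state();print(s['opening'],s['grip_force'],s['force'])
for q in((.43,-.17,.18),(.50,-.165,.175),(.556,-.157,.165)):print(delta(RS,q))
im,p=snap('w5');hsv=cv2.cvtColor(im,cv2.COLOR_BGR2HSV)
E
```

```text
0.052047783506200554 63.34048390388489 [ 0.95461732  0.0016797  -1.16578247]
(array([-6.48, -0.82, -1.06]), array([-0.189,  0.001,  0.606]))
(array([-7.08,  6.18, -0.71]), array([-0.189,  0.001,  0.606]))
(array([-7.35, 11.83,  0.26]), array([-0.189,  0.001,  0.606]))
```

>>> {"name": "move_arm", "arguments": {"deltas": [{"rotation":[-0.032,0,0.101],"travel":[-1.5,-0.2,-0.3],"gripper":0.3},{"rotation":[-0.063,0,0.202],"travel":[-3,-0.4,-0.6],"gripper":0.3},{"rotation":[-0.095,0,0.303],"travel":[-4.5,-0.6,-0.8],"gripper":0.3},{"rotation":[-0.126,0,0.404],"travel":[-6,-0.8,-1],"gripper":0.3},{"rotation":[-0.158,0,0.505],"travel":[-6.5,-0.8,-1.1],"gripper":0.3},{"rotation":[-0.189,0.001,0.606],"travel":[-6.5,-0.8,-1.1],"gripper":0.3},{"rotation":[-0.189,0.001,0.606],"travel":[-6.7,2.2,-1],"gripper":0.3},{"rotation":[-0.189,0.001,0.606],"travel":[-6.9,5.2,-0.8],"gripper":0.3},{"rotation":[-0.189,0.001,0.606],"travel":[-7.1,8.2,-0.4],"gripper":0.3},{"rotation":[-0.189,0.001,0.606],"travel":[-7.3,11,0],"gripper":0.3},{"rotation":[-0.189,0.001,0.606],"travel":[-7.4,11.8,0.2],"gripper":0.3},{"rotation":[-0.189,0.001,0.606],"travel":[-7.4,11.8,0.2],"gripper":0.3}]}}

```text
time: 5.85
eef_pos: [0.5573, -0.1506, 0.1624]
tcp_rot: [[0.449, 0.883, 0.139], [0.843, -0.47, 0.263], [0.297, -0.001, -0.955]]
force: [-0.6, 0.2, -1.7]
opening: 0.0524
grip_force: 63.5
```

Run:
```python
from st import *
im,p=snap('w6');cv2.imwrite('pics/w6.png',im)
s=state();print(s['opening'],s['force'])
# bar frame predicted ends
c=np.array([.557,-.155]);y=np.array([.476,.879]);x=np.array([.879,-.476])
X=[]
for yy in(-.099,-.058,.058,.099):
    for xx in(-.0175,.0175):X.append(np.r_[c+yy*y+xx*x,.112])
print(project('wrist',X,p).round(0).tolist())
for q in((.556,-.157,.1227),):print(delta(RS,q))
```

```text
0.052473558201771894 [-0.54585256 -0.77906791 -1.12615133]
[[252.0, 419.0], [304.0, 419.0], [251.0, 367.0], [307.0, 367.0], [250.0, 180.0], [310.0, 180.0], [252.0, 113.0], [309.0, 114.0]]
(array([-1.7 ,  0.25,  3.68]), array([-0.007, -0.003,  0.006]))
```

View pics/w6.png

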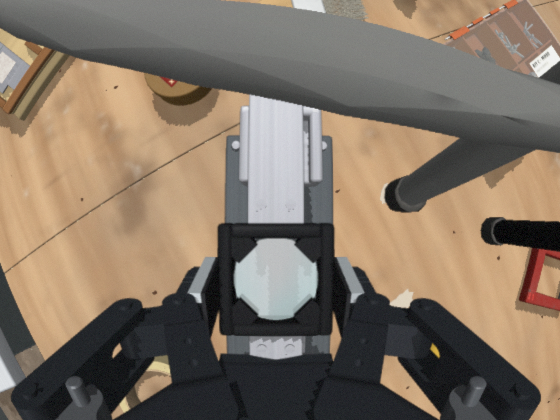

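The view shows the far saddle's cheeks at columns 240–321 around the bar, rows 105–183, matching the prediction to about 1–2 px. I'm correcting sideways and lowering.

>>> {"name": "move_arm", "arguments": {"deltas": [{"rotation":[-0.007,-0.003,0.006],"travel":[-0.5,0.25,-0.1],"gripper":0.3},{"rotation":[-0.007,-0.003,0.006],"travel":[-0.5,0.25,-0.1],"gripper":0.3},{"rotation":[-0.007,-0.003,0.006],"travel":[-0.8,0.25,0.8],"gripper":0.3},{"rotation":[-0.007,-0.003,0.006],"travel":[-1.1,0.25,1.8],"gripper":0.3},{"rotation":[-0.007,-0.003,0.006],"travel":[-1.3,0.25,2.5],"gripper":0.3},{"rotation":[-0.007,-0.003,0.006],"travel":[-1.45,0.25,2.9],"gripper":0.3},{"rotation":[-0.007,-0.003,0.006],"travel":[-1.5,0.25,3.2],"gripper":0.3},{"rotation":[-0.007,-0.003,0.006],"travel":[-1.5,0.25,3.2],"gripper":0.3}]}}

```text
time: 6.57
eef_pos: [0.5557, -0.1578, 0.1272]
tcp_rot: [[0.457, 0.878, 0.144], [0.839, -0.479, 0.256], [0.294, 0.004, -0.956]]
force: [-0.2, -0.5, -1.3]
opening: 0.0521
grip_force: 63.5
```

Run:
```python
from st import *
s=state();print(s['eef_pos'],s['force'],s['moment']);print(delta(RS,(.556,-.157,.122)))
```

```text
[ 0.55569176 -0.15776686  0.12724903] [-0.23270941 -0.50594901 -1.34940549] [-0.24362492  0.158845   -0.02572932]
(array([-0.08, -0.01,  0.53]), array([ 0.   ,  0.   , -0.003]))
```

>>> {"name": "move_arm", "arguments": {"deltas": [{"rotation":[0,0,0],"travel":[0,0,0.2],"gripper":0.3},{"rotation":[0,0,0],"travel":[-0.1,0,0.4],"gripper":0.3},{"rotation":[0,0,0],"travel":[-0.1,0,0.5],"gripper":0.3},{"rotation":[0,0,0],"travel":[-0.1,0,0.5],"gripper":0.3}]}}

```text
time: 6.9
eef_pos: [0.5565, -0.1575, 0.1234]
tcp_rot: [[0.456, 0.878, 0.146], [0.84, -0.479, 0.255], [0.294, 0.006, -0.956]]
force: [1.0, 0.5, -0.8]
opening: 0.0521
grip_force: 63.5
```

>>> {"name": "move_arm", "arguments": {"deltas": [{"rotation":[0,0,0],"travel":[0,0,0.1],"gripper":0.3},{"rotation":[0,0,0],"travel":[0,0,0.2],"gripper":0.3},{"rotation":[0,0,0],"travel":[0,0,0.2],"gripper":0.3}]}}

```text
time: 7.15
eef_pos: [0.5568, -0.1574, 0.1228]
tcp_rot: [[0.456, 0.878, 0.147], [0.84, -0.479, 0.255], [0.294, 0.007, -0.956]]
force: [-3.1, -0.9, 4.6]
opening: 0.0519
grip_force: 64.1
```

>>> {"name": "move_arm", "arguments": {"deltas": [{"rotation":[0,0,0],"travel":[0,0,-0.1],"gripper":0.5},{"rotation":[0,0,0],"travel":[0,0,-0.1],"gripper":0.7},{"rotation":[0,0,0],"travel":[0,0,-0.1],"gripper":0.85},{"rotation":[0,0,0],"travel":[0,0,-0.1],"gripper":1},{"rotation":[0,0,0],"travel":[0,0,-0.1],"gripper":1},{"rotation":[0,0,0],"travel":[0,0,-1.5],"gripper":1},{"rotation":[0,0,0],"travel":[0,0,-3.5],"gripper":1},{"rotation":[0,0,0],"travel":[0,0,-5.5],"gripper":1},{"rotation":[0,0,0],"travel":[0,-2,-7],"gripper":1},{"rotation":[0,0,0],"travel":[0,-5,-8],"gripper":1},{"rotation":[0,0,0],"travel":[0,-8,-8.5],"gripper":1},{"rotation":[0,0,0],"travel":[0,-8,-8.5],"gripper":1}]}}

```text
time: 8.15
eef_pos: [0.4716, -0.1394, 0.2056]
tcp_rot: [[0.455, 0.878, 0.148], [0.841, -0.479, 0.254], [0.294, 0.009, -0.956]]
force: [-0.7, -0.1, 0.4]
opening: 0.0856
grip_force: 0.0
```

Run:
```python
from st import *
im,p=snap('w7');print(p[1],state()['opening'])
# rack features from w1/w4 later; measure seated bar: holder+ends
c=project('wrist',[[.557,-.155,.108]],p)[0];print(c)
hsv=cv2.cvtColor(im,cv2.COLOR_BGR2HSV)
y=np.array([.476,.879]);x=np.array([.879,-.476]);C=np.array([.557,-.155])
for yy in(-.095,.095):print(project('wrist',[np.r_[C+yy*y+xx*x,.108] for xx in(-.0135,.0135)],p).round(0).tolist())
o=im[max(int(c[1])-150,0):int(c[1])+150,max(int(c[0])-150,0):int(c[0])+150]
w1=cv2.imread('pics/w1.png')[0:150,235:475]
o=cv2.resize(o,(400,int(400*o.shape[0]/o.shape[1])),interpolation=cv2.INTER_CUBIC);w1=cv2.resize(w1,(400,250),interpolation=cv2.INTER_CUBIC)
O=np.zeros((600,800,3),np.uint8);O[:min(600,o.shape[0]),:400]=o[:600];O[:250,400:]=w1
w4=cv2.imread('pics/w4.png')[0:120,140:490];w4=cv2.resize(w4,(400,137));O[260:397,400:]=w4
cv2.imwrite('pics/mix.png',O);print(max(int(c[1])-150,0),max(int(c[0])-150,0))
```

```text
[ 0.47159479 -0.13936766  0.20558471] 0.08560264213232457
[383.71866188 223.443712  ]
[[363.0, 344.0], [395.0, 341.0]]
[[363.0, 102.0], [394.0, 104.0]]
73 233
```

View pics/mix.png

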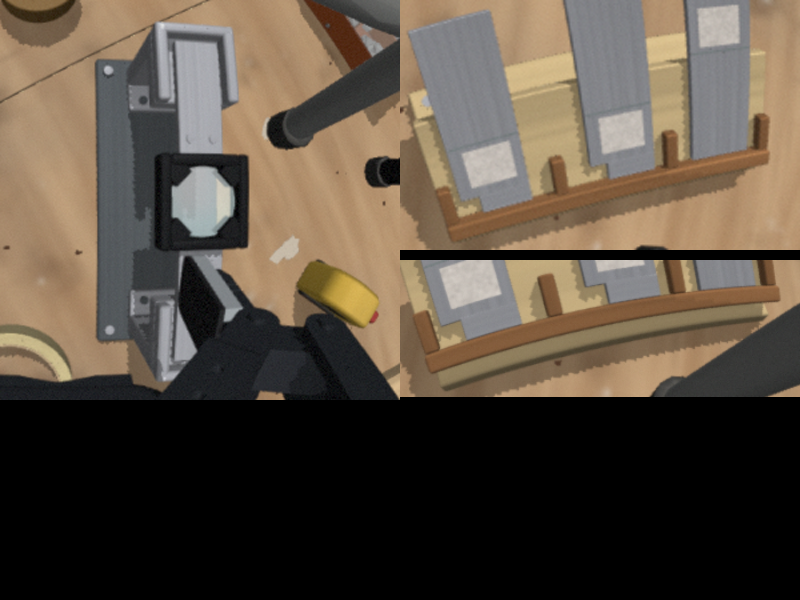

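The bar sits level in both saddles: far end at image (383,103), as predicted. The rack crop confirms the rightmost (farthest) slip is the dry one, with its label on the upper half. Now measuring the rack and the left stool's ring.

Run:
```python
from h import *
pts=[(40,118),(95,145),(122,190),(118,240),(90,295),(55,325)]
for z in (.2,.25,.3,.35,.45):
    w=plane('top',pts,z);A=np.c_[2*w[:,:2],np.ones(len(w))];s=np.linalg.lstsq(A,(w[:,:2]**2).sum(1),rcond=None)[0];r=np.sqrt(s[2]+s[0]**2+s[1]**2)
    th=np.linspace(0,6.28,60);q=project('scene',np.c_[s[0]+r*np.cos(th),s[1]+r*np.sin(th),0*th+z]);print(z,s[:2].round(3),r.round(3),q.min(0).round(),q.max(0).round(),'dist from grip',round(np.hypot(s[0]-.487,s[1]-.3)-r,3))
V=[]
for t in('w1','w4'):
    z=np.load(f'pics/{t}.npz');V.append((z['R'],z['p']))
w1=lambda x,y:(235+(x-400)*.6,y*.6); w4=lambda x,y:(140+(x-400)*.875,(y-260)*.875)
a=plane('wrist',[w1(450,225),w1(768,150)],.03,V[0]);print('lip',a.round(3),np.degrees(np.arctan2(*(a[1]-a[0])[[1,0]])))
im=cv2.imread('pics/w1.png');hsv=cv2.cvtColor(im,cv2.COLOR_BGR2HSV)
sub=hsv[0:100,395:455];m=((sub[...,1]<60)&(sub[...,2]>70)).astype(np.uint8)
for y in(5,20,35,50,65,80):print(y,(np.flatnonzero(m[y])+395)[[0,-1]] if m[y].any() else None, hsv[y,[400,412,425,440,448]].tolist())
```

```text
0.2 [0.518 0.664] 0.266 [122. 101.] [267. 142.] dist from grip 0.099
0.25 [0.513 0.63 ] 0.253 [124.  92.] [266. 129.] dist from grip 0.078
0.3 [0.509 0.595] 0.239 [127.  82.] [265. 115.] dist from grip 0.057
0.35 [0.504 0.561] 0.225 [130.  71.] [264. 100.] dist from grip 0.037
0.45 [0.496 0.492] 0.197 [136.  47.] [261.  68.] dist from grip -0.005
lip [[0.352 0.139 0.03 ]
 [0.571 0.236 0.03 ]] 23.846959638182966
5 [406 444] [[15, 97, 178], [128, 8, 135], [15, 19, 192], [115, 12, 133], [15, 93, 142]]
20 [407 444] [[19, 89, 200], [116, 13, 136], [15, 19, 191], [110, 12, 133], [15, 96, 170]]
35 [407 444] [[19, 89, 178], [126, 9, 135], [126, 10, 132], [120, 10, 134], [20, 94, 176]]
50 [408 444] [[20, 89, 175], [110, 11, 139], [114, 9, 135], [110, 11, 134], [20, 88, 186]]
65 [409 443] [[20, 89, 184], [110, 6, 137], [110, 11, 134], [126, 9, 137], [19, 90, 190]]
80 [409 443] [[14, 129, 152], [102, 10, 134], [110, 11, 134], [114, 9, 135], [14, 147, 64]]
```

Run:
```python
from h import *
R=tool((-.404,.915),0.)
for q in((.38,-.06,.24),(.36,.05,.27),(.39,.14,.29)):print(delta(R,q))
```

```text
(array([  3.52, -11.98,  -2.7 ]), array([ 0.146, -0.272, -0.907]))
(array([ 12.74, -18.98,  -3.08]), array([ 0.146, -0.272, -0.907]))
(array([ 22.26, -20.64,  -2.27]), array([ 0.146, -0.272, -0.907]))
```

>>> {"name": "move_arm", "arguments": {"deltas": [{"rotation":[0,0,0],"travel":[1,-4,-1],"gripper":1},{"rotation":[0.01,-0.03,-0.1],"travel":[2.3,-8,-2],"gripper":1},{"rotation":[0.03,-0.06,-0.2],"travel":[3.5,-12,-2.7],"gripper":1},{"rotation":[0.05,-0.09,-0.3],"travel":[6.5,-14.3,-2.8],"gripper":1},{"rotation":[0.065,-0.12,-0.4],"travel":[9.6,-16.7,-2.9],"gripper":1},{"rotation":[0.08,-0.15,-0.5],"travel":[12.7,-19,-3],"gripper":1},{"rotation":[0.1,-0.18,-0.6],"travel":[15.9,-19.5,-3],"gripper":1},{"rotation":[0.11,-0.21,-0.7],"travel":[19,-20,-2.6],"gripper":1},{"rotation":[0.13,-0.24,-0.8],"travel":[22.3,-20.6,-2.3],"gripper":1},{"rotation":[0.146,-0.272,-0.907],"travel":[22.3,-20.6,-2.3],"gripper":1},{"rotation":[0.146,-0.272,-0.907],"travel":[22.3,-20.6,-2.3],"gripper":1}]}}

```text
time: 9.12
eef_pos: [0.3923, 0.1419, 0.2889]
tcp_rot: [[-0.412, 0.911, -0.005], [0.911, 0.412, 0.001], [0.003, -0.004, -1.0]]
force: [0.4, 0.9, 0.4]
opening: 0.0854
grip_force: 0.0
```

```bash
cat > lab.py <<'E'
from h import *
def labels(im,p):
    hsv=cv2.cvtColor(im,cv2.COLOR_BGR2HSV);k=np.ones((5,5),np.uint8)
    m=((hsv[...,1]<40)&(hsv[...,2]>165)).astype(np.uint8)*255
    c=project('wrist',[[.47,.25,.06]],p)[0].astype(int);roi=np.zeros_like(m);roi[max(c[1]-130,0):c[1]+130,max(c[0]-160,0):c[0]+160]=255
    m=cv2.morphologyEx(cv2.morphologyEx(m&roi,cv2.MORPH_CLOSE,k),cv2.MORPH_OPEN,k)
    out=[]
    for q in cv2.findContours(m,cv2.RETR_EXTERNAL,cv2.CHAIN_APPROX_NONE)[0]:
        if cv2.contourArea(q)>150:R=cv2.minAreaRect(q);out.append((np.round(R[0],1).tolist(),np.round(R[1],1).tolist(),round(R[2],1),plane('wrist',R[0],.07,p)[0].round(3).tolist(),cv2.boxPoints(R).round(1).tolist()))
    return out
def slipmask(im,seed):
    hsv=cv2.cvtColor(im,cv2.COLOR_BGR2HSV);m=((hsv[...,1]<50)&(hsv[...,2]>70)).astype(np.uint8)*255
    m=cv2.morphologyEx(m,cv2.MORPH_OPEN,np.ones((5,5),np.uint8));m[:,:]=m
    n,l=cv2.connectedComponents(m);i=l[int(seed[1]),int(seed[0])]
    q=max(cv2.findContours((l==i).astype(np.uint8),cv2.RETR_EXTERNAL,cv2.CHAIN_APPROX_NONE)[0],key=cv2.contourArea)
    return q
E
python3 - <<'E'
from lab import *
im,p=snap('w8');print(p[1])
for l in labels(im,p):print(l)
for l in labels(im,p):
    q=slipmask(im,l[0]);print(cv2.contourArea(q),cv2.boundingRect(q),cv2.approxPolyDP(q,4,True)[:,0].tolist())
E
```

```text
[0.39233552 0.14194035 0.28886862]
([352.0, 146.0], [18.0, 26.0], 90.0, [0.446, 0.218, 0.07], [[339.0, 137.0], [365.0, 137.0], [365.0, 155.0], [339.0, 155.0]])
([274.0, 145.0], [18.0, 26.0], 90.0, [0.371, 0.184, 0.07], [[261.0, 136.0], [287.0, 136.0], [287.0, 154.0], [261.0, 154.0]])
([526.5, 135.5], [41.0, 25.0], 90.0, [0.657, 0.347, 0.07], [[514.0, 115.0], [539.0, 115.0], [539.0, 156.0], [514.0, 156.0]])
([424.1, 103.7], [25.4, 20.9], 5.2, [0.501, 0.299, 0.07], [[410.5, 113.0], [412.3999938964844, 92.0999984741211], [437.70001220703125, 94.4000015258789], [435.79998779296875, 115.30000305175781]])
4064.0 (330, 66, 56, 103) [[341, 66], [330, 160], [338, 160], [339, 168], [365, 168], [385, 70]]
4351.5 (249, 63, 48, 105) [[249, 64], [254, 159], [263, 159], [265, 167], [292, 167], [296, 64]]
925.0 (514, 108, 39, 47) [[547, 108], [514, 134], [520, 154], [552, 128]]
3568.0 (388, 70, 64, 101) [[447, 71], [412, 73], [388, 169], [421, 169], [447, 93], [439, 86], [451, 81]]
```

>>> {"name": "move_arm", "arguments": {"deltas": [{"rotation":[0,0,0],"travel":[1.7,3.5,1],"gripper":1},{"rotation":[0,0,0],"travel":[3.4,7,2],"gripper":1},{"rotation":[0,0,0],"travel":[3.4,7,2],"gripper":1}]}}

```text
time: 9.42
eef_pos: [0.4443, 0.201, 0.263]
tcp_rot: [[-0.4, 0.916, -0.011], [0.916, 0.4, 0.002], [0.007, -0.009, -1.0]]
force: [0.2, -0.1, -1.4]
opening: 0.0854
grip_force: 0.0
```

Run:
```python
from lab import *
im,p=snap('w9');print(p[1])
for l in labels(im,p):
    print(l);q=slipmask(im,l[0]);print(cv2.contourArea(q),cv2.boundingRect(q),cv2.approxPolyDP(q,4,True)[:,0].tolist())
```

```text
[0.44431048 0.2009851  0.2630469 ]
([208.0, 179.5], [17.0, 28.0], 90.0, [0.374, 0.187, 0.07], [[194.0, 171.0], [222.0, 171.0], [222.0, 188.0], [194.0, 188.0]])
4464.0 (169, 97, 63, 105) [[170, 100], [190, 192], [200, 193], [203, 201], [230, 201], [217, 97]]
([290.5, 178.0], [18.0, 27.0], 90.0, [0.449, 0.221, 0.07], [[277.0, 169.0], [304.0, 169.0], [304.0, 187.0], [277.0, 187.0]])
4741.5 (265, 95, 52, 106) [[265, 95], [269, 192], [279, 192], [280, 200], [308, 200], [316, 95]]
([367.5, 130.0], [22.0, 31.0], 90.0, [0.499, 0.297, 0.07], [[352.0, 119.0], [383.0, 119.0], [383.0, 141.0], [352.0, 141.0]])
4303.0 (335, 96, 60, 104) [[350, 96], [335, 199], [373, 199], [394, 111], [383, 108], [384, 98]]
([403.0, 93.0], [14.0, 16.0], 90.0, [0.517, 0.349, 0.07], [[395.0, 86.0], [411.0, 86.0], [411.0, 100.0], [395.0, 100.0]])
251.5 (394, 85, 20, 18) [[395, 85], [394, 101], [412, 98], [408, 86]]
```

Run:
```python
from h import *
V=[]
for t in('w8','w9'):
    z=np.load(f'pics/{t}.npz');V.append((z['R'],z['p']))
P=dict(label=((424.1,103.7),(367.5,130)),topL=((412,73),(350,96)),notchR=((447,93),(394,111)),footL=((388,169),(335,199)),footR=((421,169),(373,199)),wbL=((341,66),(265,95)),wbR=((385,70),(316,95)))
W={}
for k,q in P.items():
    W[k],m=tri([(lambda e,d:(e,d[0]))(*ray('wrist',q[i],V[i])) for i in(0,1)]);print(k,W[k].round(4),round(m,4))
foot=(W['footL']+W['footR'])/2;v=W['label']-foot;print('dir',np.degrees(np.arctan2(v[1],v[0])),'slope',np.degrees(np.arctan2(v[2],np.hypot(*v[:2]))))
e=W['topL']-W['footL'];print('edge dir',np.degrees(np.arctan2(e[1],e[0])),np.degrees(np.arctan2(e[2],np.hypot(*e[:2]))))
w=W['footR']-W['footL'];print('width dir',np.degrees(np.arctan2(w[1],w[0])),np.linalg.norm(w))
w=W['wbR']-W['wbL'];print('width dir wet',np.degrees(np.arctan2(w[1],w[0])),np.linalg.norm(w))
```

```text
label [0.4959 0.2959 0.0828] 0.0001
topL [0.4656 0.3159 0.093 ] 0.0003
notchR [0.5141 0.3232 0.0826] 0.0024
footL [0.5093 0.2146 0.0322] 0.0002
footR [0.5474 0.2339 0.0388] 0.0004
wbL [0.3961 0.2842 0.0977] 0.0003
wbR [0.4371 0.3024 0.0975] 0.0005
dir 114.36521073950934 slope 30.98667930348862
edge dir 113.337968074311 28.856297702909107
width dir 26.919229306355298 0.04323519329750389
width dir wet 23.898697596549564 0.044864970501046805
```

Run:
```python
from h import *
R=tool((np.cos(np.radians(114)),np.sin(np.radians(114))),.15)
g=np.array([.4936,.3027,.081])
for k in(.11,.05,0):print(delta(R,g-k*R[:,2]))
```

```text
(array([5.76, 8.86, 7.45]), array([-0.009,  0.145, -0.007]))
(array([ 6.63,  8.91, 13.39]), array([-0.009,  0.145, -0.007]))
(array([ 7.35,  8.95, 18.34]), array([-0.009,  0.145, -0.007]))
```

>>> {"name": "move_arm", "arguments": {"deltas": [{"rotation":[0,0.05,0],"travel":[1.9,3,0],"gripper":0.68},{"rotation":[-0.005,0.1,0],"travel":[3.8,6,1],"gripper":0.68},{"rotation":[-0.009,0.145,-0.007],"travel":[5.4,8.8,3.5],"gripper":0.68},{"rotation":[-0.009,0.145,-0.007],"travel":[5.7,8.9,7],"gripper":0.68},{"rotation":[-0.009,0.145,-0.007],"travel":[5.8,8.9,7.5],"gripper":0.68},{"rotation":[-0.009,0.145,-0.007],"travel":[5.8,8.9,7.5],"gripper":0.68}]}}

```text
time: 9.97
eef_pos: [0.4986, 0.2863, 0.1913]
tcp_rot: [[-0.402, 0.914, -0.059], [0.903, 0.407, 0.136], [0.148, 0.001, -0.989]]
force: [-0.3, -0.7, 0.4]
opening: 0.0585
grip_force: 0.0
```

Run:
```python
from lab import *
im,p=snap('w10');print(p[1],state()['opening'])
g=np.array([.4936,.3027,.081]);dh=np.array([np.cos(np.radians(114)),np.sin(np.radians(114)),0]);c,s=np.cos(np.radians(32)),np.sin(np.radians(32));u=np.array([0,0,1.])
d3=c*dh+s*u;n=-s*dh+c*u;y=np.cross(n,d3)
X=[g-.007*d3+.0025*n]+[g+a*d3+b*y+.0025*n for a,b in((.027,.023),(.014,-.023),(-.03,.023),(-.03,-.023))]
print(project('wrist',X,p).round(1).tolist())
for l in labels(im,p):
    print(l[:4])
    q=slipmask(im,l[0]);print(cv2.boundingRect(q),cv2.approxPolyDP(q,5,True)[:,0].tolist())
R=tool(dh[:2],.15)
for k in(.05,0):print(delta(R,g-k*R[:,2]))
```

```text
[0.49860298 0.28627169 0.19134174] 0.058194629204710115
[[278.5, 225.3], [246.0, 189.0], [310.4, 203.6], [250.1, 246.3], [306.6, 246.2]]
([112.5, 272.6], [30.1, 16.3], 3.8, [0.379, 0.194, 0.07])
(55, 190, 88, 105) [[57, 191], [100, 284], [142, 294], [100, 191]]
([278.5, 225.0], [24.0, 39.0], 90.0, [0.497, 0.295, 0.07])
(248, 185, 64, 114) [[294, 185], [248, 186], [256, 298], [303, 297], [311, 201], [296, 200]]
([345.5, 166.0], [20.0, 23.0], 90.0, [0.527, 0.359, 0.07])
(333, 155, 26, 23) [[334, 156], [333, 175], [357, 171], [351, 156]]
(array([-0.01,  0.08,  6.48]), array([0.006, 0.001, 0.001]))
(array([-1.000e-02,  5.000e-02,  1.148e+01]), array([0.006, 0.001, 0.001]))
```

>>> {"name": "move_arm", "arguments": {"deltas": [{"rotation":[0.006,0,0],"travel":[0,0.1,3],"gripper":0.68},{"rotation":[0.006,0,0],"travel":[0,0.1,6],"gripper":0.68},{"rotation":[0.006,0,0],"travel":[0,0.1,8.5],"gripper":0.68},{"rotation":[0.006,0,0],"travel":[0,0.1,10.5],"gripper":0.68},{"rotation":[0.006,0,0],"travel":[0,0.1,11.5],"gripper":0.68},{"rotation":[0.006,0,0],"travel":[0,0.1,11.5],"gripper":0.68},{"rotation":[0.006,0,0],"travel":[0,0.1,11.5],"gripper":0.58},{"rotation":[0.006,0,0],"travel":[0,0.1,11.5],"gripper":0.2},{"rotation":[0.006,0,0],"travel":[0,0.1,11.5],"gripper":0.2},{"rotation":[0.006,0,0],"travel":[0,0.1,11.5],"gripper":0.2},{"rotation":[0.006,0,0],"travel":[0,0.1,11.5],"gripper":0.2}]}}

```text
time: 10.93
eef_pos: [0.4956, 0.305, 0.083]
tcp_rot: [[-0.407, 0.912, -0.056], [0.901, 0.41, 0.138], [0.148, 0.006, -0.989]]
force: [-2.0, -1.4, 7.4]
opening: 0.0445
grip_force: 60.9
```

Run:
```python
from h import *
R,p=pose();np.savez('sgrip.npz',R=R,p=p);dh=np.array([-.407,.9135,0])
q=p+[0,0,.03]+.010*dh;q2=p+[0,0,.06]+.018*dh;q3=p+[0,0,.12]+.018*dh
for x in(q,q2,q3,[.43,.29,.22],[.38,.24,.23],[.36,.10,.23]):print(np.round(x,3),delta(R,x)[0])
```

```text
[0.491 0.314 0.113] [ 1.43  0.02 -2.82]
[0.488 0.321 0.143] [ 2.67  0.04 -5.67]
[0.488 0.321 0.203] [  3.56   0.07 -11.6 ]
[0.43 0.29 0.22] [  3.34  -6.52 -13.39]
[0.38 0.24 0.23] [  1.02 -13.12 -14.79]
[0.36 0.1  0.23] [-10.79 -20.69 -16.6 ]
```

>>> {"name": "move_arm", "arguments": {"deltas": [{"rotation":[0,0,0],"travel":[0.5,0,-0.9],"gripper":0.2},{"rotation":[0,0,0],"travel":[1.4,0,-2.8],"gripper":0.2},{"rotation":[0,0,0],"travel":[2.7,0,-5.7],"gripper":0.2},{"rotation":[0,0,0],"travel":[3.1,0,-8.7],"gripper":0.2},{"rotation":[0,0,0],"travel":[3.5,0,-11.6],"gripper":0.2},{"rotation":[0,0,0],"travel":[3.5,-3.3,-12.5],"gripper":0.2},{"rotation":[0,0,0],"travel":[3.3,-6.5,-13.4],"gripper":0.2},{"rotation":[0,0,0],"travel":[2.2,-9.8,-14],"gripper":0.2},{"rotation":[0,0,0],"travel":[1,-13.1,-14.8],"gripper":0.2},{"rotation":[0,0,0],"travel":[1,-13.1,-14.8],"gripper":0.2},{"rotation":[0,0,0],"travel":[1,-13.1,-14.8],"gripper":0.2}]}}

```text
time: 11.85
eef_pos: [0.3792, 0.2393, 0.2298]
tcp_rot: [[-0.406, 0.912, -0.056], [0.902, 0.41, 0.137], [0.148, 0.006, -0.989]]
force: [0.1, 0.7, -0.5]
opening: 0.0445
grip_force: 61.4
```

```bash
cat > sl.py <<'E'
from lab import *
from scipy.spatial.transform import Rotation as Ro
g=np.load('sgrip.npz')
def slipR(deg,slope=0):
    a,s=np.radians(deg),np.radians(slope);dh=np.array([np.cos(a),np.sin(a),0]);u=np.array([0,0,1.])
    x=np.cos(s)*dh+np.sin(s)*u;z=-np.sin(s)*dh+np.cos(s)*u;return np.c_[x,np.cross(z,x),z]
RS=slipR(114,32);G=np.array([.4936,.3027,.081])   # slip at the grasp
REL=g['R'].T@RS                   # slip axes in tool
OFF=g['R'].T@(G-g['p'])           # slip_grip in tool
E
python3 - <<'E'
from sl import *
s=state();print(s['opening'],s['grip_force'],s['force'],s['eef_pos'])
im,p=snap('w11');R,t=p
X=[OFF+REL@np.array(v) for v in((-.007,0,.0025),(.027,.023,.0025),(.027,-.011,.0025),(.014,-.023,.0025),(-.103,.023,.0025),(-.103,-.023,.0025))]
print(project('wrist',np.array(X)@R.T+t,p).round(1).tolist(),OFF)
hsv=cv2.cvtColor(im,cv2.COLOR_BGR2HSV);m=((hsv[...,1]<40)&(hsv[...,2]>165)).astype(np.uint8)*255;m[:150]=0;m[350:]=0;m[:,:200]=0;m[:,350:]=0
for q in cv2.findContours(m,cv2.RETR_EXTERNAL,cv2.CHAIN_APPROX_NONE)[0]:
    if cv2.contourArea(q)>150:
        r=cv2.minAreaRect(q);print(r,cv2.approxPolyDP(slipmask(im,r[0]),4,True)[:,0].tolist())
print(delta(R,[.36,.10,.2]))
E
```

```text
0.044457857848442535 61.406954526901245 [ 0.09427228  0.6788107  -0.45907153] [0.37924674 0.23931734 0.22979378]
[[270.2, 305.7], [209.3, 254.4], [298.8, 255.0], [326.2, 276.3], [238.1, 379.9], [304.4, 380.2]] [-0.00160214 -0.00274691  0.00174435]
((273.0, 304.0), (32.0, 70.0), 90.0) [[209, 192], [217, 270], [208, 268], [200, 292], [212, 300], [219, 272], [235, 353], [270, 358], [313, 353], [331, 270], [340, 300], [352, 292], [343, 266], [353, 264], [368, 192], [316, 191], [307, 268], [304, 246], [265, 245], [263, 191]]
(array([-12.23,  -7.55,   1.06]), array([-0.001, -0.   ,  0.   ]))
```

Run:
```python
from sl import *
from scipy.optimize import least_squares
def prof(tag,cols):
    im=cv2.imread(f'pics/{tag}.png');hsv=cv2.cvtColor(im,cv2.COLOR_BGR2HSV)
    v=np.median(hsv[:,cols[0]:cols[1],2].astype(int),axis=1);s=np.median(hsv[:,cols[0]:cols[1],1].astype(int),axis=1);return v,s
for t,c,r in(('w10',(268,288),(180,310)),('w11',(266,296),(235,362))):
    v,s=prof(t,c);k=np.arange(*r);print(t,[(int(i),int(v[i]),int(s[i])) for i in k if abs(v[i+1]-v[i-1])>15 or abs(s[i+1]-s[i-1])>25])
z=np.load('pics/w11.npz');p=(z['R'],z['p'])
def rows(psi,dx,dz):
    Q=REL@Ro.from_euler('y',psi).as_matrix();o=OFF.copy();o[1]=0
    X=[o+[dx,0,dz]+Q@np.array([a,0,.0025]) for a in(.027,.014,.006,-.020)]
    return project('wrist',np.array(X)@p[0].T+p[1],p)[:,1]
print(rows(0,0,0))
m=np.array([245.5,268.5,287.5,320])
f=least_squares(lambda q:rows(q[0],q[1],0)-m,[0,0]);print(f.x,f.fun)
f=least_squares(lambda q:rows(*q)-m,[0,0,0]);print(f.x,f.fun)
```

```text
w10 [(184, 161, 92), (185, 134, 61), (186, 127, 5), (187, 134, 11), (188, 147, 12), (190, 140, 11), (211, 133, 8), (212, 150, 7), (213, 184, 17), (237, 178, 16), (238, 159, 8), (239, 133, 8), (298, 123, 10), (299, 121, 80), (300, 127, 132), (304, 145, 139), (306, 136, 139)]
w11 [(235, 174, 89), (239, 181, 89), (240, 199, 89), (241, 206, 88), (242, 181, 88), (244, 175, 88), (245, 155, 73), (246, 125, 16), (252, 148, 12), (253, 164, 11), (255, 172, 10), (256, 152, 10), (287, 140, 9), (288, 157, 3), (289, 189, 14), (310, 184, 18), (311, 157, 18), (320, 151, 17), (321, 127, 6), (322, 108, 8), (357, 99, 12), (358, 67, 17), (359, 34, 34)]
[255.03302127 276.78293855 288.60827728 320.41705771]
[0.10066971 0.0015168 ] [ 0.44443754  2.00114051 -3.46460237  0.99171808]
[-0.05903884  0.01423165 -0.02187327] [-0.61325486  2.71793883 -2.47842502  0.37374103]
```

```bash
cat >> sl.py <<'E'
OFF=OFF.copy();OFF[1]=0
C=np.array([.5575,-.155]);A=151.6
def target(back,z,deg=A):
    S=slipR(deg);RT=S@REL.T;RT=Ro.from_matrix(RT).as_matrix()
    return RT,np.r_[C+(.073+back)*S[:2,0],z]-RT@OFF
E
python3 - <<'E'
from sl import *
p=pose()
print(delta(p[0],[.37,.10,.22]))
for b,z in((.075,.17),(.075,.0515),(0,.0515)):
    RT,t=target(b,z);print(t.round(4),delta(RT,t))
print(RT.round(3))
E
```

```text
(array([-12.34,  -6.63,  -0.97]), array([0., 0., 0.]))
[ 0.4254 -0.0836  0.171 ] (array([-31.88,  -9.13,   1.05]), array([-0.085, -0.536, -0.662]))
[ 0.4254 -0.0836  0.0525] (array([-33.63,  -9.18,  12.76]), array([-0.085, -0.536, -0.662]))
[ 0.4914 -0.1193  0.0525] (array([-39.53,  -4.62,  11.9 ]), array([-0.085, -0.536, -0.662]))
[[-0.809  0.47   0.353]
 [ 0.432  0.883 -0.185]
 [-0.398  0.003 -0.917]]
```

>>> {"name": "move_arm", "arguments": {"deltas": [{"rotation":[0,0,0],"travel":[-3.1,-1.7,-0.3],"gripper":0.2},{"rotation":[0,0,0],"travel":[-6.2,-3.3,-0.5],"gripper":0.2},{"rotation":[0,0,0],"travel":[-9.3,-5,-0.8],"gripper":0.2},{"rotation":[-0.01,-0.07,-0.08],"travel":[-12.3,-6.6,-1],"gripper":0.2},{"rotation":[-0.02,-0.14,-0.17],"travel":[-15.6,-7.1,-0.7],"gripper":0.2},{"rotation":[-0.03,-0.21,-0.26],"travel":[-18.9,-7.5,-0.4],"gripper":0.2},{"rotation":[-0.045,-0.28,-0.35],"travel":[-22.2,-7.9,0],"gripper":0.2},{"rotation":[-0.055,-0.35,-0.44],"travel":[-25.5,-8.3,0.4],"gripper":0.2},{"rotation":[-0.07,-0.42,-0.53],"travel":[-28.7,-8.7,0.7],"gripper":0.2},{"rotation":[-0.08,-0.48,-0.6],"travel":[-31.9,-9.1,1],"gripper":0.2},{"rotation":[-0.085,-0.536,-0.662],"travel":[-31.9,-9.1,1],"gripper":0.2},{"rotation":[-0.085,-0.536,-0.662],"travel":[-31.9,-9.1,1],"gripper":0.2}]}}

```text
time: 12.9
eef_pos: [0.4252, -0.0847, 0.1687]
tcp_rot: [[-0.811, 0.47, 0.349], [0.431, 0.883, -0.187], [-0.396, -0.001, -0.918]]
force: [-1.0, 0.3, -0.4]
opening: 0.0445
grip_force: 61.5
```

Run:
```python
from sl import *
s=state();print(s['opening'],s['force'],s['qpos'])
for b,z in((.075,.17),(.075,.0515),(0,.0515)):
    RT,t=target(b,z);print(t.round(4),delta(RT,t))
```

```text
0.04447399114413588 [-1.02005555  0.2721952  -0.43276665] [-0.18656927 -0.74936742  2.08764079 -0.12077777  1.41461062 -1.2734016 ]
[ 0.4254 -0.0836  0.171 ] (array([-0.06,  0.1 , -0.22]), array([-0.003, -0.003,  0.002]))
[ 0.4254 -0.0836  0.0525] (array([ 4.62,  0.12, 10.66]), array([-0.003, -0.003,  0.002]))
[ 0.4914 -0.1193  0.0525] (array([-2.26,  0.07, 13.63]), array([-0.003, -0.003,  0.002]))
```

>>> {"name": "move_arm", "arguments": {"deltas": [{"rotation":[-0.003,-0.003,0.002],"travel":[1.2,0.1,2.6],"gripper":0.2},{"rotation":[-0.003,-0.003,0.002],"travel":[2.4,0.1,5.4],"gripper":0.2},{"rotation":[-0.003,-0.003,0.002],"travel":[3.5,0.1,8],"gripper":0.2},{"rotation":[-0.003,-0.003,0.002],"travel":[4.3,0.1,10],"gripper":0.2},{"rotation":[-0.003,-0.003,0.002],"travel":[4.6,0.1,10.7],"gripper":0.2},{"rotation":[-0.003,-0.003,0.002],"travel":[4.6,0.1,10.7],"gripper":0.2}]}}

```text
time: 13.4
eef_pos: [0.4255, -0.0821, 0.0516]
tcp_rot: [[-0.811, 0.47, 0.349], [0.433, 0.883, -0.183], [-0.394, 0.003, -0.919]]
force: [-1.0, 0.8, -1.3]
opening: 0.0443
grip_force: 61.5
```

Run:
```python
from sl import *
s=state();print(s['opening'],s['force'],s['qpos'])
im,p=snap('w12')
# lens holder & bar as seen: dark square centre vs prediction at z .116
print('holder corners pred',project('wrist',[np.r_[C+a*np.array([.879,-.476])+b*np.array([.476,.879]),.116] for a in(-.027,.027) for b in(-.027,.027)],p).round(0).tolist())
for b in(.04,0):
    RT,t=target(b,.0515);print(t.round(4),delta(RT,t))
```

```text
0.04430894298021941 [-0.9829738   0.78019664 -1.33984908] [-0.18254892 -0.72818412  2.28280297 -0.12529543  1.20041658 -1.24104358]
holder corners pred [[232.0, 470.0], [314.0, 470.0], [240.0, 476.0], [307.0, 476.0]]
[ 0.4562 -0.1002  0.0525] (array([-3.11, -0.17,  1.5 ]), array([ 0.001, -0.001, -0.   ]))
[ 0.4914 -0.1193  0.0525] (array([-6.78, -0.2 ,  3.09]), array([ 0.001, -0.001, -0.   ]))
```

>>> {"name": "move_arm", "arguments": {"deltas": [{"rotation":[0,0,0],"travel":[-1.5,-0.1,0.7],"gripper":0.2},{"rotation":[0,0,0],"travel":[-3.1,-0.2,1.4],"gripper":0.2},{"rotation":[0,0,0],"travel":[-4.6,-0.2,2.1],"gripper":0.2},{"rotation":[0,0,0],"travel":[-5.9,-0.2,2.7],"gripper":0.2},{"rotation":[0,0,0],"travel":[-6.8,-0.2,3.1],"gripper":0.2},{"rotation":[0,0,0],"travel":[-6.8,-0.2,3.1],"gripper":0.2},{"rotation":[0,0,0],"travel":[-6.8,-0.2,3.1],"gripper":0.2}]}}

```text
time: 14.03
eef_pos: [0.4925, -0.1201, 0.0546]
tcp_rot: [[-0.808, 0.47, 0.356], [0.432, 0.882, -0.185], [-0.401, 0.004, -0.916]]
force: [-0.3, 0.7, -1.2]
opening: 0.0442
grip_force: 61.5
```

Run:
```python
from sl import *
s=state();print(s['opening'],s['force'],s['time'])
R,t=pose();S=R@REL;print('slip axes',S.round(3).tolist());sp=t+R@OFF+S@np.array([-.073,0,.0025]);print('spot',sp,C)
RT,tt=target(0,.0515);print(delta(RT,tt))
im=camera('top')
# bar / lens check in the top view
c=project('top',[np.r_[C,.112]])[0];print(c)
y0,x0=int(c[1])-30,int(c[0])-30;hsv=cv2.cvtColor(im[y0:y0+60,x0:x0+60],cv2.COLOR_RGB2HSV)
m=(hsv[...,2]<45).astype(np.uint8)*255
for q in cv2.findContours(m,cv2.RETR_EXTERNAL,cv2.CHAIN_APPROX_NONE)[0]:
    if cv2.contourArea(q)>60:r=cv2.minAreaRect(q);print(np.array(r[0])+[x0,y0],r[1:],cv2.contourArea(q),plane('top',np.array(r[0])+[x0,y0],.114)[0].round(4))
```

```text
0.04420620241447347 [-0.29548707  0.72753723 -1.15857044] 14.0333
slip axes [[-0.879, -0.476, -0.003], [0.476, -0.879, -0.0], [-0.003, -0.002, 1.0]]
spot [ 0.55858717 -0.15587557  0.05631598] [ 0.5575 -0.155 ]
(array([0.21, 0.02, 0.14]), array([ 0.001,  0.003, -0.001]))
[345.78531603 205.22743411]
```

>>> {"name": "move_arm", "arguments": {"deltas": [{"rotation":[0.001,0.003,0],"travel":[0.2,0,0.15],"gripper":0.2},{"rotation":[0.001,0.003,0],"travel":[0.2,0,0.15],"gripper":0.2},{"rotation":[0.001,0.003,0],"travel":[0.2,0,0.15],"gripper":0.2}]}}

```text
time: 14.33
eef_pos: [0.49, -0.1191, 0.0505]
tcp_rot: [[-0.81, 0.47, 0.351], [0.432, 0.883, -0.184], [-0.397, 0.003, -0.918]]
force: [-1.0, -0.0, -0.4]
opening: 0.0445
grip_force: 61.5
```

Run:
```python
from sl import *
R,t=pose();S=R@REL;print(S[2].round(3),'spot',t+R@OFF+S@np.array([-.073,0,.0025]),state()['force'])
im=camera('top');hsv=cv2.cvtColor(im,cv2.COLOR_RGB2HSV)
c=project('top',[np.r_[C,.112]])[0];m=np.zeros(im.shape[:2],np.uint8);x,y=c.astype(int);m[y-25:y+25,x-25:x+25]=(hsv[y-25:y+25,x-25:x+25,2]<70)*255
for q in cv2.findContours(m,cv2.RETR_EXTERNAL,cv2.CHAIN_APPROX_NONE)[0]:
    if cv2.contourArea(q)>40:r=cv2.minAreaRect(q);print(r,cv2.contourArea(q),plane('top',r[0],.114)[0].round(4))
print(hsv[y-16:y+17:4,x-16:x+17:4,2])
```

```text
[ 0.001 -0.     1.   ] spot [ 0.55613142 -0.15481957  0.05191516] [-1.0052017  -0.03467478 -0.42570364]
((349.1299133300781, 208.9354248046875), (33.030067443847656, 23.81060028076172), 40.36453628540039) 421.5 [ 0.5473 -0.1632  0.114 ]
[[116  97 132 201 197 198 192 187 186]
 [168 118  98  64 126 199 199 199 200]
 [179 179 178  52  53  52 161 193 192]
 [181 175 101 186 214 207  49  52 165]
 [ 70  95  51 195 195 195 110  53  99]
 [ 72  50  52 181 195 192  93 120 186]
 [101 180 118  51 161  53  54 175 180]
 [133 178 176 180  83  51  68 159 179]
 [175 179 178 180 174  70  68  70  71]]
```

```bash
python3 -c "
from station import *
print(finish_job())"
```

```text
the job is handed in; nothing more can be done
None
```

I seated the lens bar in both saddles and let go of it. I then handed the job in with the arm holding the dry slip level and label up under the lens. By my measurements the sample spot was within about 2 mm of the lens centre, its label face 52 mm above the table (midpoint 54 mm), and the wrist force showed no contact with stand or bar. I did not check the wet slips or other loose things again afterwards.

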